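# Slide the mineral tray home into its storage case

## Robot

A 6-joint arm with a two-finger parallel gripper is mounted at the origin on the work surface. World frame = base frame: x ahead of the robot, y to its left, z up, the work surface at z = 0. Lengths are in mm, angles in rad, forces in N, time in s.
With the tool pointing down it reaches from about 350 to 775 mm from the base axis. Payload 7.3 kg.
Tool frame: the origin (TCP) lies midway between the tips of the shut fingers; the grasp point (between the pads) lies 19 mm behind it; z points along the fingers, y is the line along which they close (so a half turn about z gives the same grasp; the last joint's range is limited). The gripper opens to 92 mm and grips with 3 to 60 N. Pads are 19 mm wide; open, the fingers measure 130 mm over their backs; the gripper's body (75 mm by 190 mm) begins 47 mm behind the grasp point.
Start: joints at [0.958, 0.342, 1.524, -0, 1.275, -0.146], TCP at [236.256, 468.858, 226.741] pointing down, gripper open.
Joint ranges: [-2.53, 2.53], [-0.77, 2.02], [0.04, 2.7], [-1, 4.14], [0.28, 2.66], [-3.11, 3.11]. Speed limits (rad/s): [2.57, 2.57, 3.14, 3.14, 3.14, 3.14].

## Interface

Orientations are given as [roll, pitch, yaw] about the fixed x, y, z axes, in that order (R = Rz(yaw) Ry(pitch) Rx(roll)).
In Python, from plant import get_obs, capture, camera_model, close_job, search_frame, regions_of, pinpoint gives the robot as it stands. The module is installed in compiled form; this text tells all that it offers.
- The arm moves only by the shell command python3 -m pendant 'ROWS'. ROWS is JSON, one flat list of numbers, 7 for each row, row after row: the shift along the tool's x, y, z in units of 30 mm (1.0 is 30 mm), then the turn, a rotation vector about the tool's x, y, z in units of 4 degrees (1.0 is 4 degrees), then the closure, from -1 (fully open) to 1 (shut), so that 0 is half open. In form: [dx, dy, dz, wx, wy, wz, gripper, dx, dy, dz, wx, wy, wz, gripper, ...]. A call has 1 to 12 rows; each row shifts and turns the commanded pose from where the row before left it, along the tool's axes as they then stand; what a row does not reach is not made up. A row lasts 1/10 s, in which the tool goes at most 50 mm and 8.59 degrees, less where a joint would pass 70% of its speed; a pose out of reach is approached as far as the arm can. A call with a number of a shift or a turn outside -1 to 1 is refused whole. A call with a gripper value outside its range is refused whole. The fingers move at their own pace and stop on an object; the grip force is fixed at half the most. Time passes only in rows, so rows that do not move let the fingers close. It gives the time, the measured TCP pose, the force, the opening and the grip force at its end, in the units of the state.
- get_obs(): the state, without advancing time (a new reading comes with each control period).
- capture(name): name is "scene" or "top" or "wrist"; returns the picture (420x560x3 uint8, red, green, blue); there is no depth.
- camera_model(name): a dict with "fov_y" (degrees; the focal length in pixels is half the picture's height over the tangent of half this angle, whatever the lens; pixels are square), "cx", "cy" (the principal point, pixels), "pose" (4x4, takes a point from camera to world coordinates). Camera axes: x right, y up, looking along -z (the intrinsics and any distortion apply to the point x, -y, -z); pixel columns grow to the right and rows downward; lengths in mm; the calibration is good to about 2 mm. A picture is of the moment at which its call begins: read the wrist's pose just before it. camera_model takes no time and is no camera call; for the wrist camera it gives the pose at the moment of the call.
- close_job(): hands the job in; it is judged then, once.
Trained networks look in the newest picture that a camera, given by its name, has taken for a name from the list of things; names that differ only in an ending like _2 or _b are one class to them, and where a whole thing is asked for, a point or a joint stands for the part that bears it (a point fixed in the world has none). Each returns a list of dicts, best first, with "score" (0 to 1); they miss things now and then, are a little off and sometimes report something else, mostly with a low value. They report only what shows in the picture. A call takes as long as a camera call. They do not tell look-alikes from the thing itself.
- search_frame(camera, thing): "location" ([column, row] in pixels, amid what is visible of it).
- regions_of(camera, thing): "pixels" (420x560 bool, what is visible of it) and "location" ([column, row] in pixels, amid what is visible of it).
- pinpoint(camera, thing): "location" ([column, row] in pixels: a listed point, or the origin of a listed thing).
The state is a dict: "time": time; "joint_positions": joint angles; "dq": joint speeds; "tau": joint torques, N m; "tool_pos": TCP position; "tcp_rot": TCP orientation; "contact_force": force on the tool from outside, world axes, zero at the start; "moment": the same for the moment, N m; "grip_width": finger opening in mm; "finger_force": force on a finger pad.
Only numpy, scipy, OpenCV 4.12 (cv2) and the standard library are available. Lean on these libraries where they do the work, as an engineer would, in place of code of your own. Each camera call takes 0.05 s, during which the arm holds its last target. There are 200 camera calls.

## Task

Put the orange specimen tray away: bring it into line with its blue storage case and slide it in under the clear cover until it is fully home against the back stop. Keep the tray level, let go of it and leave it there, and do not disturb the jar, the glass dish or the loupe standing around.

Things in the scene. Friction and masses are not known exactly. Their poses are not given: they have to be found in the camera images.
- case: fixed storage case: a flat wooden board, 8 mm thick, on the bench, with blue walls and a clear cover over one end. Origin: on the bench, under the middle of the case's mouth. Local y (level) is the sliding-in direction, local x goes across towards the fence, z up. Board: x -95..+45, y -190..+112 mm; its part at y below 0 is the loading area, open at its outer end and opposite the fence
- case_fence (a point): top edge, middle of the loading area, of the fence's inner face (x = +35.5, y = -95 mm of the case, 33 mm above the bench). The fence is a straight blue wall, 25 mm high above the board, along the loading area from y = -190 mm; its inner face runs straight on into the case as its inner wall on that side; axes as the case
- case_mouth (a point): middle of the mouth, 11 mm above the board; axes as the case. Inside 71 mm wide (x -35.5..+35.5), 25 mm high, 102 mm deep to a solid back stop; the cover's top is 36 mm above the bench. On the side away from the fence a blue 45 degree flare leads in: its inner face runs from the wall at the mouth out to x about -57, y about -22 mm (outermost corner x -64)
- case_home (a point): where the tray's centre is when the tray is fully home against the back stop: 47 mm inside the mouth, 11 mm above the board; axes as the case. The tray then still sticks 8 mm out of the mouth
- tray_mid (a point): centre (half-way up) of the loose orange specimen tray, 68 mm wide (local x), 110 mm long (local y), 22 mm high, walls 3.5 mm; stones fixed inside, not above the rim; 0.17 to 0.35 kg. Starts flat on the board in the loading area, up to 0.25 rad askew, off the line of the mouth, clear of the fence. Either end may go in first. Slides on the board at about 1 to 4 N
- jar_mid (a point): bystander: upright sample jar with black cap, 56 mm across, 75 mm high; point at its centre
- dish_mid (a point): bystander: shallow open glass dish, 90 mm across, 18 mm high; point at its centre
- loupe_mid (a point): bystander: black stand loupe, 42 mm across, 31 mm high; point at its centre
Things that resemble listed ones, but are neither listed nor needed, are in the scene too. Of the things that look like the part that bears tray_mid, the largest one is meant.

How it is judged (in metres and radians):
At the end, for the whole second after the job is handed in: the tray's centre is within 4 mm of the home point along the case, within 5 mm across and in height, lined up with the case within 0.06 rad, and the tray is at rest (y of tray_mid in the frame of case_home between -0.004 and 0.004 m and x of tray_mid in the frame of case_home between -0.005 and 0.005 m and z of tray_mid in the frame of case_home between -0.005 and 0.005 m and angle between the y axis of tray_mid and the y axis of case_home, either way round below 0.06 rad and linear speed of tray below 0.01 m/s); the robot touches nothing.
It fails at once if the tray is tipped by more than 0.35 rad (angle between tray_mid's own z axis and vertical above 0.35 rad).
It fails at once if the jar, the dish or the loupe is moved by more than 25 mm (distance of any of jar_mid, dish_mid, loupe_mid from where it was at the start of the episode above 0.025 m).
It also fails if it takes over 48 s, if anything falls off the work surface, if the arm or the gripper's body presses on something with over 40 N, if the wrist force passes 120 N, or if a joint passes its speed limit or range.

## Working session

There is one attempt and no reset: what is moved stays moved. The work goes in short steps, Python scripts to look and compute and a shell command to move; the robot and the scene stay as the last step left them, time stands still between calls to the robot, and variables do not carry over. Pictures are saved under pics/ and viewed, at most 10 in all, crops included, and the job is handed in when it is done.

```bash
mkdir -p pics; ls
cat > h.py <<'E'
import numpy as np, cv2
from plant import *
def ray(cam,px,m=None):
    m=m or camera_model(cam); f=210/np.tan(np.radians(m['fov_y']/2))
    P=np.array(m['pose']); d=P[:3,:3]@np.array([(px[0]-m['cx'])/f,-(px[1]-m['cy'])/f,-1]); return P[:3,3],d
def atz(cam,px,z,m=None):
    o,d=ray(cam,px,m); return o+d*(z-o[2])/d[2]
def proj(cam,p,m=None):
    m=m or camera_model(cam); f=210/np.tan(np.radians(m['fov_y']/2)); P=np.array(m['pose'])
    q=P[:3,:3].T@(np.array(p)-P[:3,3]); return [m['cx']+f*q[0]/-q[2], m['cy']-f*q[1]/-q[2]]
E
python3 - <<'E'
from h import *
np.set_printoptions(precision=2,suppress=True)
for c in ["top","scene"]:
    im=capture(c); cv2.imwrite(f"pics/{c}0.png",im[:,:,::-1]); m=camera_model(c); print(c,{k:v for k,v in m.items() if k!='pose'},np.array(m['pose']))
    for t,z in [("case_fence",33),("case_mouth",19),("case_home",19),("case",0),("tray_mid",19),("jar_mid",37),("dish_mid",9),("loupe_mid",15)]:
        for r in pinpoint(c,t)[:3]: print(c,t,np.array(r['location']),round(r['score'],2),atz(c,r['location'],z))
print(get_obs())
E
```

```text
pics
top {'fov_y': 44.02923800541199, 'cx': 275.85319274932147, 'cy': 214.0603621529877} [[   0.02    0.98   -0.2   279.25]
 [  -1.      0.02    0.     21.05]
 [   0.      0.2     0.98 1224.74]
 [   0.      0.      0.      1.  ]]
top case_fence [285.9 183.2] 0.87 [592.49  -2.27  33.  ]
top case_mouth [286.2 212.8] 0.52 [523.82  -4.09  19.  ]
top case_home [228.8 181.8] 0.57 [597.41 134.32  19.  ]
top tray_mid [287.8 213.1] 0.88 [523.15  -7.89  19.  ]
top tray_mid [362.1 245.8] 0.79 [ 447.87 -182.6    19.  ]
top tray_mid [308.2 279.4] 0.58 [367.68 -56.69  19.  ]
top jar_mid [116.8 220.9] 0.74 [494.67 389.63  37.  ]
top dish_mid [442. 219.] 0.83 [ 516.7  -376.09    9.  ]
top dish_mid [120.7 220.5] 0.57 [500.86 389.12   9.  ]
top loupe_mid [415.7 294.1] 0.78 [ 338.1  -305.02   15.  ]
scene {'fov_y': 44.41418687272035, 'cx': 272.7699812102901, 'cy': 202.6569178770756} [[  -0.15   -0.72    0.68 1289.78]
 [   0.99   -0.1     0.11  124.51]
 [  -0.02    0.69    0.73  888.94]
 [   0.      0.      0.      1.  ]]
scene case_fence [266.1 234. ] 0.66 [589.7   -9.77  33.  ]
scene case_fence [312.9
[... 273 characters left out ...]
_mid [202.1 188.2] 0.69 [ 458.92 -186.31   19.  ]
scene tray_mid [274.1 213.5] 0.67 [515.9   -3.57  19.  ]
scene jar_mid [450.9 216.8] 0.81 [488.33 386.06  37.  ]
scene dish_mid [115.1 197.5] 0.63 [ 508.11 -388.6     9.  ]
scene loupe_mid [170.6 150.4] 0.56 [ 331.43 -302.54   15.  ]
{'time': 0.9, 'joint_positions': array([ 0.96,  0.34,  1.52,  0.  ,  1.28, -0.15]), 'dq': array([ 0.,  0., -0.,  0.,  0., -0.]), 'tau': array([  0.  , -43.11, -24.45,   0.07,   0.05,  -0.  ]), 'tool_pos': array([236.25, 468.85, 226.74]), 'tcp_rot': array([ 3.14, -0.  ,  2.67]), 'contact_force': array([ 0.17, -0.13,  0.33]), 'moment': array([0.  , 0.02, 0.01]), 'finger_force': 0.0, 'grip_width': 91.99326996786036}
```

View pics/top0.png

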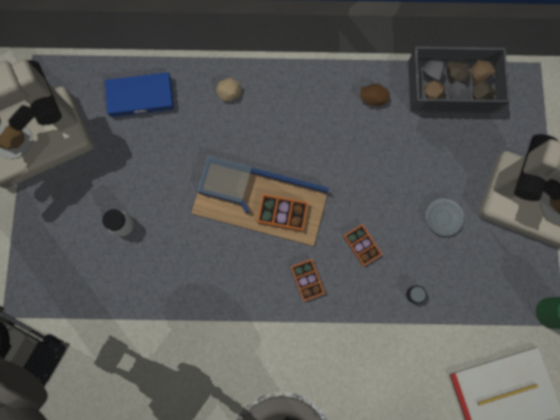

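View pics/scene0.png

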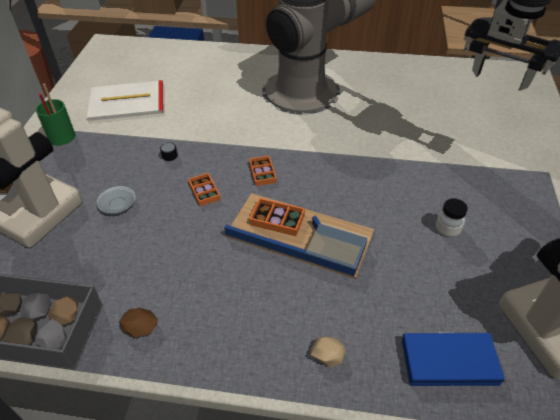

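The top view shows the case board at about (260,200), with its mouth at (250,190) facing right and the fence along the upper edge, (250,172) to (327,190). The large tray is at (283,212), and two smaller look-alikes are at (308,280) and (362,246). The scene view agrees. The plan is to push the tray sideways against the fence, then push its outer end until it is home. I'm moving in for a wrist view.

```bash
python3 -m pendant '[-1,-0.62,0,0,0,0,-1, -1,-0.62,0,0,0,0,-1, -1,-0.62,0,0,0,0,-1, -1,-0.62,0,0,0,0,-1, -1,-0.62,0,0,0,0,-1, -1,-0.62,0,0,0,0,-1, -1,-0.62,0,0,0,0,-1, -1,-0.62,0,0,0,0,-1, -1,-0.62,0,0,0,0,-1, -1,-0.62,0,0,0,0,-1, -1,-0.62,0,0,0,0,-1, -1,-0.62,0,0,0,0,-1]'
python3 -m pendant '[-1,-0.62,0,0,0,0,0, -1,-0.62,0,0,0,0,0, -0.5,-0.3,0,0,0,0,0, 0,0,0,0,0,-1,0, 0,0,0,0,0,-1,0, 0,0,0,0,0,-1,0, 0,0,0,0,0,-0.4,0, 0,0,0,0,0,0,0]'
python3 - <<'E'
from h import *
np.set_printoptions(precision=2,suppress=True)
print(get_obs()['tool_pos'],get_obs()['tcp_rot'])
c="wrist"
m=camera_model(c); im=capture(c); cv2.imwrite(f"pics/{c}1.png",im[:,:,::-1]); print(c,{k:v for k,v in m.items() if k!='pose'},np.array(m['pose']))
for t,z in [("case_fence",33),("case_mouth",19),("case_home",19),("tray_mid",19)]:
    for r in pinpoint(c,t)[:3]: print(c,t,np.array(r['location']),round(r['score'],2),atz(c,r['location'],z,m))
E
```

```text
time: 2.1
tool_pos: [457.9, 106.2, 226.9]
tcp_rot: [3.141, 0.0, 2.675]
contact_force: [0.5, 0.4, 0.5]
grip_width: 91.4
finger_force: 0.0
time: 2.9
tool_pos: [503.3, 32.9, 226.7]
tcp_rot: [3.141, -0.0, 2.912]
contact_force: [1.1, -0.0, 1.5]
grip_width: 45.8
finger_force: 0.0
[503.33  32.9  226.75] [ 3.14 -0.    2.91]
wrist {'fov_y': 63.98108752838438, 'cx': 277.3219295047272, 'cy': 212.50605756671018} [[  0.23  -0.93  -0.29 425.37]
 [  0.97   0.22   0.07  51.21]
 [  0.    -0.29   0.96 383.73]
 [  0.     0.     0.     1.  ]]
wrist case_fence [262.1 273.4] 0.65 [598.19  -6.75  33.  ]
wrist case_mouth [342.  241.6] 0.88 [586.47  91.54  19.  ]
wrist case_home [381.7 241.6] 0.74 [597.04 136.65  19.  ]
wrist tray_mid [167.5  75.3] 0.95 [368.56 -48.69  19.  ]
wrist tray_mid [256.1 207. ] 0.87 [522.91   4.32  19.  ]
wrist tray_mid [ 82.8 183.1] 0.69 [ 452.64 -175.27   19.  ]
```

Run:
```python
import cv2
im=cv2.imread('pics/wrist1.png'); cv2.imwrite('pics/w1b.png',cv2.resize(im,(784,588),interpolation=cv2.INTER_CUBIC))
```

```text
(no output)
```

View pics/w1b.png

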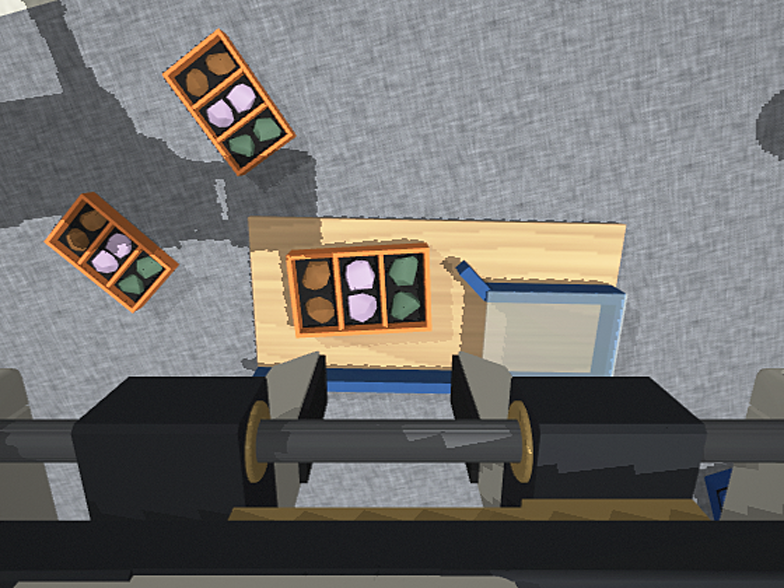

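The wrist view (784-pixel scale) shows the tray rim with corners at (289,257), (428,250), (430,328) and (297,336). The board's outer corners are at (248,217) and (625,223). The fence's inner edge runs along (320,367)–(455,370) and the flare tip is at (460,265). The tray is 3–4° askew relative to the case.

Run:
```python
from h import *
np.set_printoptions(precision=1,suppress=True)
m=camera_model("wrist")
A=lambda p,z: atz("wrist",(p[0]/1.4,p[1]/1.4),z,m)[:2]
b1,b2=A((248,217),8),A((625,223),8); d=b2-b1; L=np.linalg.norm(d); ey=d/L; ex=np.array([ey[1],-ey[0]])
print("board",b1,b2,L,"yaw",np.arctan2(-ey[0],ey[1]))
O=(b1+b2)/2 - ey*(-39) - ex*(-95); print("case origin",O, "ex",ex)
loc=lambda p:np.array([(p-O)@ex,(p-O)@ey])
print("fence",loc(A((325,367),33)),loc(A((455,370),33)))
for p in [(289,257),(428,250),(430,328),(297,336)]: print("tray",A(p,30),loc(A(p,30)))
print("mouth",loc(np.array([586.5,91.5])),"home",loc(np.array([597,136.6])),"fence pt",loc(np.array([598.2,-6.7])), "tool", loc(get_obs()['tool_pos'][:2]))
```

```text
board [447.7 -67.9] [520.7 223. ] 299.9427149680017 yaw -0.2459779964984048
case origin [585.8  92.2] ex [ 1.  -0.2]
fence [  22.5 -127.5] [ 23.6 -21.2]
tray [482.6 -40. ] [ -68.  -153.3]
tray [501.5  64.8] [-75.1 -47.1]
tray [564.1  53.4] [-11.6 -42.9]
tray [546.4 -52.4] [  -3.1 -149.9]
mouth [ 0.8 -0.5] home [ 0.  45.8] fence pt [ 36.1 -92.9] tool [-65.4 -77.8]
```

The measurements agree: board length is 300 against 302 mm, and the mouth lands at (0.8,-0.5) of the case. In the case frame the tray centre is about (-39.5,-98). I'm going down beside the tray's outer long side with the fingers half open for a two-point push.

```bash
python3 -m pendant '[0.67,-0.34,0,0,0,0.23,0, 0.66,-0.33,0,0,0,0,0, 0,0,1,0,0,0,0, 0,0,1,0,0,0,0, 0,0,1,0,0,0,0, 0,0,1,0,0,0,0, 0,0,1,0,0,0,0, 0,0,1,0,0,0,0, 0,0,0.7,0,0,0,0, 0,0,0.39,0,0,0,0, 0,0,0,0,0,0,0]'
python3 -m pendant '[-0.25,0,0,0,0,0,0, -0.25,0,0,0,0,0,0, -0.25,0,0,0,0,0,0, -0.25,0,0,0,0,0,0, -0.25,0,0,0,0,0,0, -0.25,0,0,0,0,0,0, 0,0,0,0,0,0,0]'
python3 - <<'E'
from h import *
np.set_printoptions(precision=2,suppress=True)
O=np.array([585.8,92.2]);a=-.246;ex=np.array([np.cos(a),np.sin(a)]);ey=np.array([-ex[1],ex[0]])
t=get_obs()['tool_pos']; print((t[:2]-O)@ex,(t[:2]-O)@ey)
c="wrist"; m=camera_model(c); im=capture(c); cv2.imwrite("pics/w2.png",cv2.resize(im,(784,588))[:,:,::-1])
E
```

```text
time: 4.25
tool_pos: [459.0, 22.5, 12.6]
tcp_rot: [-3.141, -0.003, 2.896]
contact_force: [0.2, 0.5, -0.6]
grip_width: 45.8
finger_force: 0.0
time: 4.95
tool_pos: [505.0, 11.0, 14.3]
tcp_rot: [3.141, 0.002, 2.896]
contact_force: [-0.1, -0.2, -0.4]
grip_width: 46.0
finger_force: 0.0
-58.624739863599615 -98.39109255380474
```

View pics/w2.png

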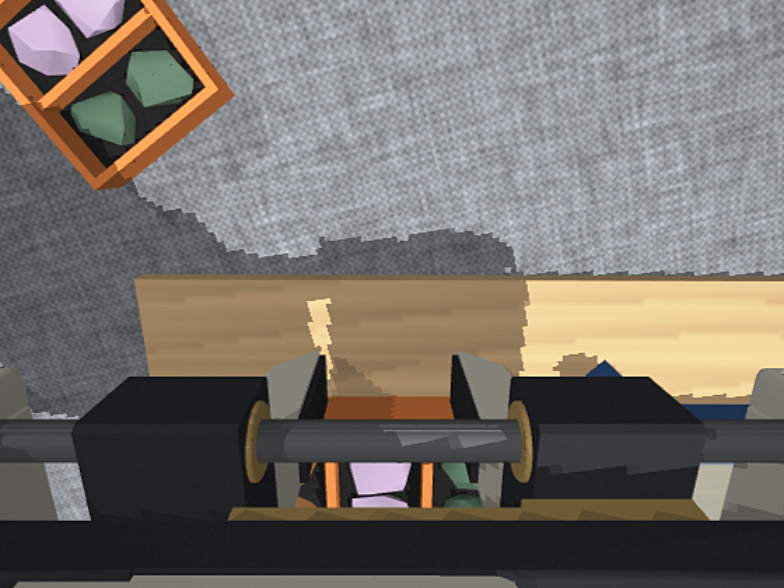

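The fingers (finger bases near (295,400) and (480,400)) are bearing on the tray's long side, whose edge now runs parallel to them at row 397. Pushing on to the fence.

```bash
python3 -m pendant '[-0.2,0,0,0,0,0,0, -0.2,0,0,0,0,0,0, -0.1,0,0,0,0,0,0]'
python3 -m pendant '[-0.1,0,0,0,0,0,0]'
python3 -m pendant '[-0.06,0,0,0,0,0,0]'
python3 -m pendant '[-0.05,0,0,0,0,0,0]'
```

```text
time: 5.3
tool_pos: [518.7, 7.6, 14.0]
tcp_rot: [3.141, 0.0, 2.896]
contact_force: [-4.1, 1.3, 3.5]
grip_width: 45.8
finger_force: 2.5
time: 5.4
tool_pos: [519.9, 7.3, 13.9]
tcp_rot: [-3.142, -0.003, 2.896]
contact_force: [-12.4, 3.5, 10.6]
grip_width: 45.7
finger_force: 6.6
time: 5.5
tool_pos: [519.9, 7.3, 13.8]
tcp_rot: [-3.141, -0.007, 2.896]
contact_force: [-14.5, 3.3, 12.3]
grip_width: 46.1
finger_force: 7.8
time: 5.6
tool_pos: [519.9, 7.3, 13.7]
tcp_rot: [-3.141, -0.01, 2.896]
contact_force: [-19.5, 4.6, 17.9]
grip_width: 45.8
finger_force: 9.9
```

The tray is against the fence: force rose to 20 N, and the tool stopped at x = -43 in the case frame, against -42 expected. Next I lift, turn 90°, and look.

```bash
python3 -m pendant '[0.3,0,0,0,0,0,0, 0.3,0,-0.5,0,0,0,0, 0,0,-1,0,0,0,0.7, 0,0,-1,0,0,0,0.7, 0,0,-1,0,0,1,0.7, 0,0,-1,0,0,1,0.7, 0,0,0,0,0,1,0.7, 0,0,0,0,0,1,0.7, 0,0,0,0,0,1,0.7, 0,0,0,0,0,1,0.7, 0,0,0,0,0,1,0.7, 0,0,0,0,0,1,0.7]'
python3 -m pendant '[0,0,0,0,0,1,0.7, 0,0,0,0,0,1,0.7, 0,0,0,0,0,1,0.7, 0,0,0,0,0,1,0.7, 0,0,0,0,0,1,0.7, 0,0,0,0,0,1,0.7, 0,0,0,0,0,1,0.7, 0,0,0,0,0,1,0.7, 0,0,0,0,0,1,0.7, 0,0,0,0,0,1,0.7, 0,0,0,0,0,1,0.7, 0,0,0,0,0,1,0.7]'
python3 -m pendant '[-1,0.5,-0.5,0,0,1,0.7, -1,0.5,0,0,0,1,0.7, -1,0.5,0,0,0,0.5,0.7, 0,0,0,0,0,0,0.7]'
python3 - <<'E'
from h import *
np.set_printoptions(precision=2,suppress=True)
O=np.array([585.8,92.2]);a=-.246;ex=np.array([np.cos(a),np.sin(a)]);ey=np.array([-ex[1],ex[0]])
o=get_obs();t=o['tool_pos']; print((t[:2]-O)@ex,(t[:2]-O)@ey,o['joint_positions'], "want yaw",a+np.pi/2)
c="wrist"; m=camera_model(c); im=capture(c); cv2.imwrite("pics/w3.png",cv2.resize(im,(784,588))[:,:,::-1])
for t,z in [("case_fence",33),("case_mouth",19),("case_home",19),("tray_mid",19)]:
    for r in pinpoint(c,t)[:2]:
        p=atz(c,r['location'],z,m)[:2]; print(t,np.array(r['location']),round(r['score'],2),(p-O)@ex,(p-O)@ey)
E
```

```text
time: 6.8
tool_pos: [507.7, 10.4, 149.3]
tcp_rot: [3.14, 0.002, 2.335]
contact_force: [-0.0, 0.5, 0.4]
grip_width: 13.7
finger_force: 0.0
time: 8.0
tool_pos: [507.7, 10.4, 149.2]
tcp_rot: [3.139, 0.0, 1.497]
contact_force: [-0.4, 0.2, -0.2]
grip_width: 13.9
finger_force: 0.0
time: 8.4
tool_pos: [540.5, -88.5, 164.2]
tcp_rot: [3.138, 0.001, 1.321]
contact_force: [-0.5, 0.5, 0.3]
grip_width: 13.4
finger_force: 0.0
0.016498129552832818 -186.28057653270884 [-0.3   0.44  1.56 -0.    1.14 -0.05] want yaw 1.3247963267948966
case_fence [319.2  98.4] 0.69 34.43167328381845 -98.11623176250154
tray_mid [ 95.  203.4] 0.98 -169.58917625310414 -189.57050404394388
tray_mid [279.4 102.8] 0.69 2.2328080572416686 -101.1668839014797
```

View pics/w3.png

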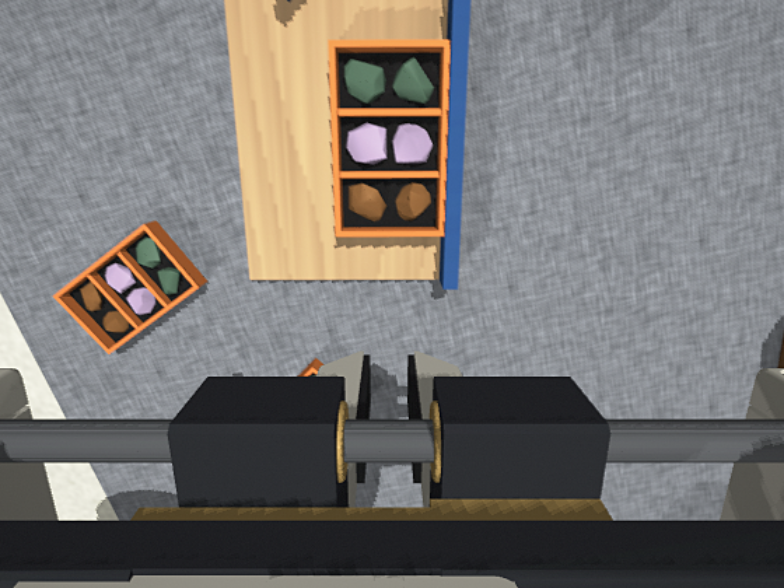

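The tray lies flush along the fence, with its right edge at column 445 and its outer end at row 235, and the fingers are behind it. Going down and pushing in.

```bash
python3 -m pendant '[0,0,1,0,0,0,0.7, 0,0,1,0,0,0,0.7, 0,0,1,0,0,0,0.7, 0,0,1,0,0,0,0.7, 0,0,0.7,0,0,0,0.7, 0,0,0.3,0,0,0,0.7, 0,0,0,0,0,0,0.7]'
python3 -m pendant '[0.3,0,0,0,0,-0.05,0.7, 0.3,0,0,0,0,0,0.7, 0.25,0,0,0,0,0,0.7, 0.25,0,0,0,0,0,0.7, 0.25,0,0,0,0,0,0.7, 0.25,0,0,0,0,0,0.7, 0.25,0,0,0,0,0,0.7]'
python3 -m pendant '[0.25,0,0,0,0,0,0.7, 0.25,0,0,0,0,0,0.7, 0.25,0,0,0,0,0,0.7, 0.25,0,0,0,0,0,0.7]'
python3 -m pendant '[0.25,0,0,0,0,0,0.7, 0.25,0,0,0,0,0,0.7, 0.25,0,0,0,0,0,0.7, 0.25,0,0,0,0,0,0.7]'
```

```text
time: 9.35
tool_pos: [538.1, -83.8, 13.3]
tcp_rot: [-3.14, -0.0, 1.326]
contact_force: [0.2, 0.4, 0.2]
grip_width: 14.1
finger_force: 0.0
time: 10.05
tool_pos: [553.0, -30.9, 15.3]
tcp_rot: [3.139, 0.001, 1.329]
contact_force: [-1.7, -5.5, 4.4]
grip_width: 13.8
finger_force: 3.0
time: 10.45
tool_pos: [560.1, -1.8, 15.3]
tcp_rot: [3.139, 0.001, 1.329]
contact_force: [-2.1, -6.1, 5.6]
grip_width: 14.1
finger_force: 3.1
time: 10.85
tool_pos: [567.1, 27.5, 15.2]
tcp_rot: [3.139, 0.001, 1.329]
contact_force: [-0.8, -5.9, 4.7]
grip_width: 13.5
finger_force: 2.9
```

```bash
python3 -m pendant '[0.25,0,0,0,0,0,0.7, 0.25,0,0,0,0,0,0.7, 0.25,0,0,0,0,0,0.7, 0.2,0,0,0,0,0,0.7]'
python3 -m pendant '[0.15,0,0,0,0,0,0.7, 0.15,0,0,0,0,0,0.7]'
python3 -m pendant '[0.1,0,0,0,0,0,0.7, 0.1,0,0,0,0,0,0.7]'
```

```text
time: 11.25
tool_pos: [573.9, 55.3, 15.2]
tcp_rot: [3.14, 0.001, 1.329]
contact_force: [-0.7, -5.9, 4.8]
grip_width: 13.6
finger_force: 3.0
time: 11.45
tool_pos: [576.0, 63.9, 15.2]
tcp_rot: [3.14, 0.001, 1.329]
contact_force: [-2.4, -5.1, 5.2]
grip_width: 13.4
finger_force: 3.0
time: 11.65
tool_pos: [577.4, 69.6, 15.2]
tcp_rot: [3.14, 0.001, 1.329]
contact_force: [-1.0, -5.1, 4.4]
grip_width: 13.4
finger_force: 3.0
```

```bash
python3 -m pendant '[0.1,0,0,0,0,0,0.7]'
python3 -m pendant '[0.1,0,0,0,0,0,0.7]'
python3 -m pendant '[0.06,0,0,0,0,0,0.7]'
```

```text
time: 11.75
tool_pos: [578.1, 72.5, 15.2]
tcp_rot: [3.14, 0.001, 1.329]
contact_force: [-2.1, -6.0, 5.6]
grip_width: 13.4
finger_force: 3.0
time: 11.85
tool_pos: [578.4, 73.9, 15.3]
tcp_rot: [3.14, 0.004, 1.33]
contact_force: [-5.7, -22.5, 9.0]
grip_width: 13.2
finger_force: 11.5
time: 11.95
tool_pos: [578.3, 73.9, 15.3]
tcp_rot: [3.141, 0.006, 1.331]
contact_force: [-6.6, -25.5, 9.5]
grip_width: 13.6
finger_force: 13.6
```

It met a firm stop at y = -19.6, within about 1 mm of the expected home position. One more nudge, then back off, lift and check.

```bash
python3 -m pendant '[0.08,0,0,0,0,0,0.7, 0.05,0,0,0,0,0,0.7]'
python3 -m pendant '[-0.3,0,0,0,0,0,0.7, -0.7,0,0,0,0,0,0.7, -0.7,0,-0.5,0,0,0,0.7, -1,0,-1,0,0,0,0.7, -1,0,-1,0,0,0,0.7, -1,0,-1,0,0,0,0.7, 0,0,-1,0,0,0,0.7, 0,0,-1,0,0,0,0.7, 0,0,0,0,0,0,0.7]'
python3 - <<'E'
from h import *
np.set_printoptions(precision=2,suppress=True)
O=np.array([585.8,92.2]);a=-.246;ex=np.array([np.cos(a),np.sin(a)]);ey=np.array([-ex[1],ex[0]])
for c in ["wrist","top","scene"]:
    m=camera_model(c); im=capture(c); cv2.imwrite(f"pics/{c}4.png",im[:,:,::-1])
    for t,z in [("case_fence",33),("case_mouth",19),("case_home",19),("tray_mid",19)]:
        for r in pinpoint(c,t)[:3]:
            p=atz(c,r['location'],z,m)[:2]; print(c,t,np.array(r['location']),round(r['score'],2),(p-O)@ex,(p-O)@ey)
im=cv2.imread('pics/wrist4.png'); cv2.imwrite('pics/w4b.png',cv2.resize(im,(784,588)))
E
```

```text
time: 12.15
tool_pos: [578.2, 74.2, 15.3]
tcp_rot: [-3.14, 0.011, 1.331]
contact_force: [-11.3, -41.3, 14.0]
grip_width: 13.9
finger_force: 21.3
time: 13.05
tool_pos: [548.2, -55.7, 183.8]
tcp_rot: [3.133, -0.001, 1.329]
contact_force: [0.5, -0.1, 0.3]
grip_width: 13.4
finger_force: 0.0
wrist case_fence [316.5 137. ] 0.94 35.43154956816606 -96.14492371649794
wrist case_mouth [279.1  19.8] 0.62 1.547919067653376 0.3610244137431389
wrist tray_mid [109.7 229.7] 0.6 -168.97018382861077 -189.73244633600558
top case_fence [287.5 182.3] 0.94 32.603304564774604 -93.10186267418486
top case_mouth [249.  188.8] 0.86 -3.0957540737121083 -7.696739340483125
top case_home [226.9 184.1] 0.57 -5.64243048474664 46.504849178736684
top tray_mid [362.9 243.4] 0.81 -60.85218277463538 -300.6451686665135
scene case_fence [265.  234.3] 0.89 30.27928919923083 -99.82532847016869
scene case_fence [312.1 247.3] 0.72 25.690538884634933 6.403622932167611
scene case_mouth [313.  245.1] 0.62 8.687447784334719 2.9526506038082627
scene case_home [329.7 248.5] 0.83 4.027450253930485 39.11802253589593
scene tray_mid [263.7 172.8] 0.88 -159.1353250892776 -185.43104697620512
scene tray_mid [203.6 186.9] 0.76 -60.480133113114725 -299.7564414378284
scene tray_mid [168.6 153.7] 0.44 -133.7090881593144 -440.0288089777361
```

View pics/w4b.png

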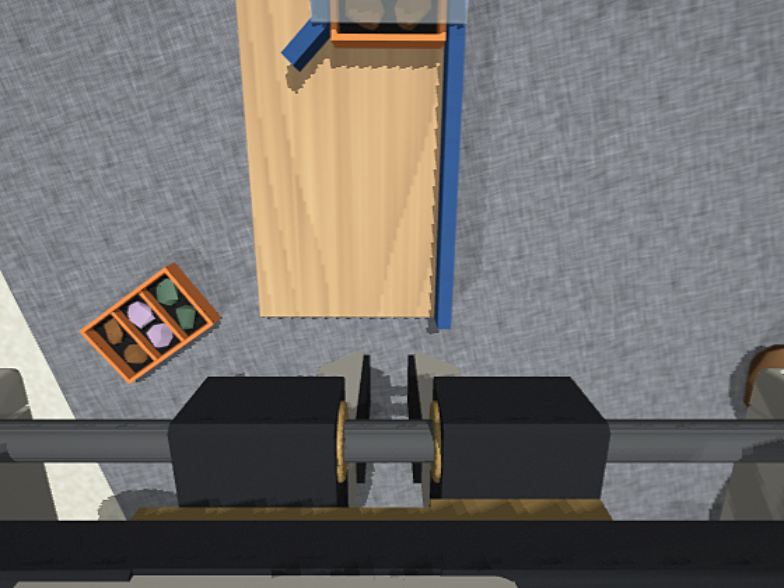

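The tray is under the cover, with only its outer rim showing: columns 331–446, rim edge at row 41, cover edge at row 24. The rim is parallel to the mouth. A quick check of how far it sticks out, and whether the bystanders have moved.

Run:
```python
from h import *
np.set_printoptions(precision=1,suppress=True)
m=camera_model("wrist")
O=np.array([585.8,92.2]);a=-.246;ex=np.array([np.cos(a),np.sin(a)]);ey=np.array([-ex[1],ex[0]])
for n,p,z in [("rimL",(331,41),30),("rimR",(446,40),30),("coverL",(330,24),36),("coverR",(446,25),36)]:
    q=atz("wrist",(p[0]/1.4,p[1]/1.4),z,m)[:2]-O; print(n,q@ex,q@ey)
for t,z in [("jar_mid",37),("dish_mid",9),("loupe_mid",15)]: 
    r=pinpoint("top",t); print(t,[atz("top",x['location'],z) for x in r[:2]])
```

```text
rimL -37.02705694266779 -11.019939376334724
rimR 29.933078806667343 -10.24292514107769
coverL -36.65620754613941 -3.624104758888927
coverR 28.979070940075385 -3.8774645343204384
jar_mid [array([578.1,  85.7,  37. ]), array([498.8, 381.3,  37. ])]
dish_mid []
loupe_mid [array([ 347.1, -310.9,   15. ]), array([589.3,  89.7,  15. ])]
```

The tray sticks out 7 mm against 8 mm expected, it is square to the mouth within about 0.01 rad, and it met the stop firmly. Handing in.

```bash
python3 -c "
from plant import *
print(close_job())"
```

```text
the job is handed in; nothing more can be done
None
```

The orange tray is in the blue case against the back stop, square to it and let go. The arm stayed clear of the jar, dish and loupe, though my last check didn't find the dish. The job is handed in and no verdict came back.

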